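# Tip the empty oil bottles over to drain

### The arm

A 7-joint arm with a two-finger parallel gripper is mounted at the origin on the work surface. World frame = base frame: x ahead of the robot, y to its left, z up, the work surface at z = 0. Lengths are in m, angles in rad, forces in N, time in s.
With the tool pointing down it reaches from about 0.425 to 0.925 m from the base axis. Payload 6.8 kg.
Tool frame: the origin (TCP) lies on the centre line of the jaws, within the pads' length; the fingertips stand bot.finger_overhang ahead of it and the grasp point (between the pads) lies 3 mm ahead of it (bot.finger_overhang is the distance from the TCP to the fingertips, in m); z points along the fingers, y is the direction in which the jaws open and shut (so a half turn about z gives the same grasp; the last joint's range is limited). The gripper opens to 85 mm and grips with 20 to 120 N. Pads are 22 mm wide; open, the fingers measure 114 mm over their backs; the gripper's body (76 mm by 85 mm) begins 54 mm behind the grasp point. The pads swing forward as they close: fully open they stand 13 mm farther back than shut.
Start: joints at [-1.32, 0.477, 0.022, 1.555, -0.011, 1.109, -0.083], TCP at [0.237, 0.632, 0.253] pointing down, gripper open.
Joint ranges: [-2.96, 2.96], [-0.34, 2.1], [-1.41, 1.46], [0.24, 2.44], [-1.37, 4.51], [0.17, 1.92], [-2.96, 2.96]. Speed limits (rad/s): [2.39, 2.39, 3.14, 3.14, 3.14, 3.14, 3.14].

### API

Orientations are given as a unit quaternion [w, x, y, z].
In Python, from station import bot gives the robot as it stands.
- The arm moves only by the tool drive_tool, never from a script. Its argument "increments" is text: rows parted by semicolons, each of 4 numbers parted by spaces: the shift along the world's x, y, z in m, then the turn about the world's z in rad. In form: tx ty tz spin; .... A call has 1 to 12 rows; each row shifts and turns the commanded pose from where the row before left it; what a row does not reach is not made up. A row lasts 1/12 s, in which the tool goes at most 41.7 mm and 7.16 degrees, less where a joint would pass 70% of its speed; a pose out of reach is approached as far as the arm can. A call is refused whole if a number of a shift passes 0.0417 or a number of a turn 0.125, either way. A call with a gripper value outside its range is refused whole. "grip" is the opening, from 0 (shut) to 1 (fully open), set as the call begins (left out, the last holds). The fingers move at their own pace and stop on an object; "squeeze" is the grip in N (left out, the last holds). Time passes only in rows, so rows that do not move let the fingers close. It gives the time, the measured TCP pose, the force and the opening at its end, in the units of the state.
- bot.get_obs(): the state, without advancing time (a new reading comes with each control period).
- bot.read_camera(name): name is "scene" or "top"; returns the picture (400x640x3 uint8, red, green, blue); there is no depth.
- bot.calibration(name): a dict with "fx", "fy", "cx", "cy" (pixels), "camera_from_world" (4x4, takes a point from world to camera coordinates). Camera axes: x right, y down, z forward; pixel columns grow to the right and rows downward; lengths in m; the calibration is good to about 2 mm. A picture is of the moment at which its call begins. calibration takes no time and is no camera call.
- bot.hand_in(): hands the job in, once; it reports no verdict.
The state is a dict: "t": time; "q": joint angles; "joint_vel": joint speeds; "joint_torque": joint torques, N m; "eef_pos": TCP position; "tool_rot": TCP orientation; "contact_force": force on the tool from outside, world axes, zero at the start; "torque": the same for the moment, N m; "gripper_width": opening from 0.0 (shut) to 1.0 (fully open).
Only numpy, scipy, OpenCV 4.12 (cv2) and the standard library are available. Lean on these libraries where they do the work, as an engineer would, in place of code of your own. Each camera call takes 0.05 s, during which the arm holds its last target.

### The job

Two of the three oil bottles standing on the ledge of the drain rack are open and empty: gently push each of these two over, without gripping or lifting it, so that it lies neck-down on the sloping deck with its open mouth over the gutter at the far end. Leave the full bottle with the orange cap standing where it is, and disturb nothing else on the bench.

Things in the scene. Friction and masses are not known exactly. Their poses are not given: they have to be found in the camera images.
- drain_rack: Fixed steel drain rack with blue sides, 300 x 396 mm, its yaw varies. Origin on the bench below the bottles' row; x points from ledge to gutter (away from the robot within 0.2 rad), y along the row, z up. Flat ledge, top at z = 70 mm, x = -55 to 30 mm; then a deck sloping down 12 degrees to x = 140 mm (47 mm high there), then the gutter. No walls between the bottles.
- gutter (a point): Middle of the open gutter's floor, 190 mm along the rack's x, 15 mm above the bench. The gutter is dark, 143 to 236 mm along the rack's x and 380 mm long (y = -190 to 190 mm); beyond it a blue end lip, top at 72 mm.
- empty_a: Open empty oil bottle, grey, white label with green band, dark mouth, thin pale neck ring: body 48 (own x) x 76 (own y) x 128 mm high, shoulder 36 x 56 mm up to 141 mm, neck 28 mm wide to 165 mm. 0.04 to 0.09 kg. Stands on the ledge (underside at 70 mm), the three in any order about 125 mm apart. Origin: centre of underside; z up the bottle, x towards the gutter within 0.15 rad of the rack's x.
- empty_a_mouth (a point): Centre of the open mouth of empty_a, 165 mm up from its underside. A push with shut fingers on the broad face, 100 to 120 mm above the ledge, towards the gutter, tips it about its lower far edge; past about 20 degrees it falls by itself. Lower pushes may slide it.
- empty_b: Open empty oil bottle, grey, white label with green band, dark mouth, thin pale neck ring: body 48 (own x) x 76 (own y) x 128 mm high, shoulder 36 x 56 mm up to 141 mm, neck 28 mm wide to 165 mm. 0.04 to 0.09 kg. Stands on the ledge (underside at 70 mm), the three in any order about 125 mm apart. Origin: centre of underside; z up the bottle, x towards the gutter within 0.15 rad of the rack's x.
- empty_b_mouth (a point): Centre of the open mouth of empty_b, 165 mm up from its underside. A push with shut fingers on the broad face, 100 to 120 mm above the ledge, towards the gutter, tips it about its lower far edge; past about 20 degrees it falls by itself. Lower pushes may slide it.
- full: The full bottle, to be left standing: like the empty ones but closed with an orange cap: body 48 (own x) x 76 (own y) x 128 mm high, shoulder 36 x 56 mm up to 141 mm, cap 34 mm wide up to 165 mm. About 0.45 kg. Stands on the ledge (underside at 70 mm), the three in any order about 125 mm apart. Origin: centre of underside; z up the bottle, x towards the gutter within 0.15 rad of the rack's x.
- cap_a: Loose orange screw cap lying on the bench between robot and rack, 34 mm across, 18 mm high; origin at the centre of its underside. Leave alone.
- cap_b: A second loose orange cap like cap_a. Leave alone.
- spray_can: Green spray can standing on the right of the bench, 66 mm across, 190 mm high; origin at the centre of its underside. Leave alone.
- jar: Amber glass jar with steel lid standing on the left, 72 mm across, 90 mm high; origin at the centre of its underside. Leave alone.
- wrench: Steel wrench lying on the right of the bench, about 200 mm long, under 25 mm high; origin near its middle, x along it. Leave alone.
- screwdriver: Screwdriver lying on the left of the bench, about 200 mm long, under 40 mm high; origin near its middle, x along it. Leave alone.
There are look-alikes about, which are no part of the job. What is shaped like the full but brown or pink is not meant.

How it is judged:
At the end, for the whole second after the job is handed in: Both open bottles lie at rest with the neck 4 to 22 degrees below level and the mouth over the gutter (143 to 236 mm along the rack's x, within its width, lower than 90 mm); the capped bottle stands upright within 20 mm of its start (angle between empty_a's own z axis and vertical between 1.65 and 1.95 rad and x of empty_a_mouth in the frame of drain_rack between 0.143 and 0.236 m and y of empty_a_mouth in the frame of drain_rack between -0.19 and 0.19 m and z of each of empty_a_mouth, empty_b_mouth in the frame of drain_rack below 0.09 m and linear speed of each of empty_a, empty_b below 0.02 m/s and angle between empty_b's own z axis and vertical between 1.65 and 1.95 rad and x of empty_b_mouth in the frame of drain_rack between 0.143 and 0.236 m and y of empty_b_mouth in the frame of drain_rack between -0.19 and 0.19 m and angle between full's own z axis and vertical below 0.05 rad and distance of full from where it was at the start of the episode below 0.02 m); the robot touches nothing.
It fails at once if an empty bottle is lifted (standing more than 20 mm clear of the ledge, or its underside's centre more than 55 mm above it) ((angle between empty_a's own z axis and vertical below 0.35 rad and z of empty_a in the frame of drain_rack above 0.09 m) or z of any of empty_a, empty_b in the frame of drain_rack above 0.125 m or (angle between empty_b's own z axis and vertical below 0.35 rad and z of empty_b in the frame of drain_rack above 0.09 m)).
It fails at once if an empty bottle is squeezed or struck hard (over 20 N from the fingers) (contact force between the fingers and empty_a above 20 N or contact force between the fingers and empty_b above 20 N).
It fails at once if the full bottle is tipped (over 0.25 rad) or shifted (over 30 mm) (angle between full's own z axis and vertical above 0.25 rad or distance of full from where it was at the start of the episode above 0.03 m).
It fails at once if something else on the bench is moved over 30 mm (distance of any of cap_a, cap_b, spray_can, jar, wrench, screwdriver from where it was at the start of the episode above 0.03 m).
It also fails if it takes over 43 s, if anything falls off the work surface, if the arm or the gripper's body presses on something with over 40 N, if the wrist force passes 120 N, or if a joint passes its speed limit or range.

## Working session

There is one attempt and no reset: what is moved stays moved. The work goes in short steps, Python scripts to look and compute and a tool call to move; the robot and the scene stay as the last step left them, time stands still between calls to the robot, and variables do not carry over. Pictures are saved under pics/ and viewed, and the job is handed in when it is done.

Besides the shell and the picture viewer there is one more tool, called after "Call:" as name(argument=value, ...), one argument or row to a line, values as JSON. drive_tool: Moves the arm, as the interface text tells. Its arguments: {"type":"object","properties":{"increments":{"type":"string"},"grip":{"type":"number"},"squeeze":{"type":"number"}},"required":["increments"]}

```bash
mkdir -p pics
python3 - <<'E'
from station import bot
import cv2
for n in("scene","top"):
    cv2.imwrite(f"pics/{n}0.png",bot.read_camera(n)[:,:,::-1])
    c=bot.calibration(n);print(n,c)
o=bot.get_obs();print(o['t'],o['eef_pos'],o['tool_rot'],o['gripper_width'],bot.finger_overhang)
E
```

```text
scene {'fx': 481.4052499754255, 'fy': 481.4052499754255, 'cx': 314.718837582111, 'cy': 199.79829362844623, 'camera_from_world': array([[ 0.59078988,  0.80678225, -0.00835027, -0.32781932],
       [ 0.66304531, -0.49137928, -0.56472765, -0.30473029],
       [-0.45971539,  0.32809877, -0.82523509,  2.14136191],
       [ 0.        ,  0.        ,  0.        ,  1.        ]])}
top {'fx': 510.3678520398808, 'fy': 510.3678520398808, 'cx': 314.27372026654376, 'cy': 203.56006204213807, 'camera_from_world': array([[ 5.17433661e-04, -9.99995842e-01, -2.83701183e-03,
         8.91232235e-03],
       [-9.86119928e-01, -3.92097038e-05, -1.66034592e-01,
         5.88841182e-01],
       [ 1.66033791e-01,  2.88354579e-03, -9.86115848e-01,
         1.60305917e+00],
       [ 0.00000000e+00,  0.00000000e+00,  0.00000000e+00,
         1.00000000e+00]])}
0.1 [0.23683905 0.63157217 0.25244495] [-8.62583836e-05  1.78409732e-01  9.83955955e-01 -7.98782768e-04] 1.003452004738261 0.022
```

View pics/scene0.png

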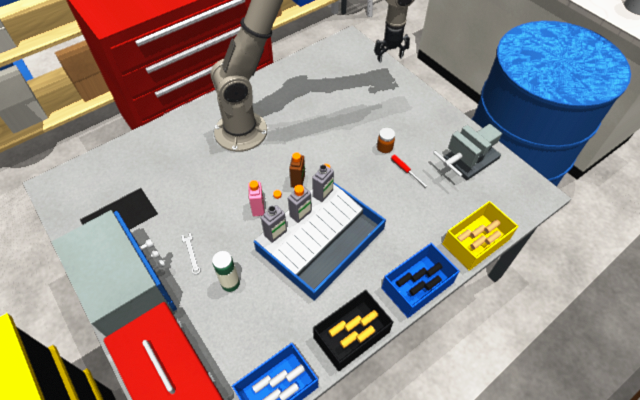

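View pics/top0.png

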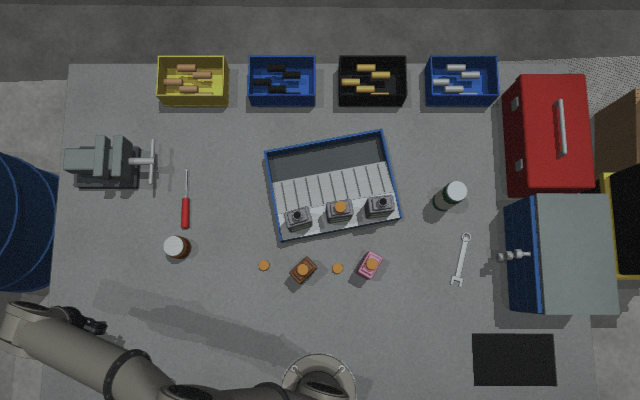

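The open empties are the outer two, near top-view pixels (298,216) and (380,204). The full one is in the middle. The brown (303,270) and pink (370,263) bottles and two caps sit in front of the rack. I'll zoom in to measure.

Run:
```python
import cv2
a=cv2.imread('pics/top0.png')[120:295,250:410]
cv2.imwrite('pics/topz.png',cv2.resize(a,None,fx=3.4,fy=3.4,interpolation=cv2.INTER_CUBIC))
a=cv2.imread('pics/scene0.png')[140:300,235:395]
cv2.imwrite('pics/scz.png',cv2.resize(a,None,fx=3.7,fy=3.7,interpolation=cv2.INTER_CUBIC))
```

```text
(no output)
```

View pics/topz.png

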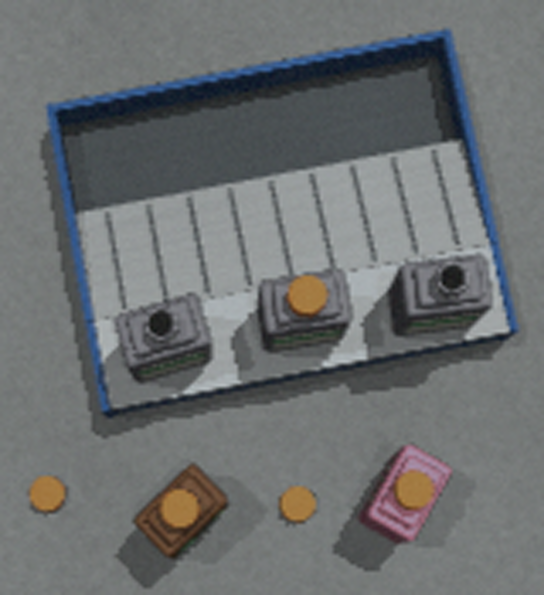

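View pics/scz.png

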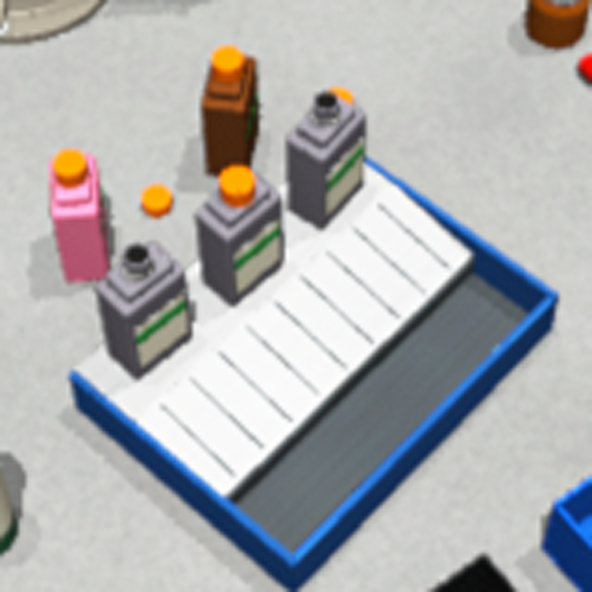

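```bash
cat > h.py <<'E'
import numpy as np
from station import bot
def ray(n,p):
    c=bot.calibration(n);T=c['camera_from_world'];R=T[:3,:3]
    o=-R.T@T[:3,3];d=R.T@np.array([(p[0]-c['cx'])/c['fx'],(p[1]-c['cy'])/c['fy'],1]);return o,d
def atz(n,p,z):
    o,d=ray(n,p);return o+d*(z-o[2])/d[2]
def proj(n,P):
    c=bot.calibration(n);T=c['camera_from_world'];q=T[:3,:3]@np.asarray(P)+T[:3,3];return np.array([c['fx']*q[0]/q[2]+c['cx'],c['fy']*q[1]/q[2]+c['cy']])
E
python3 - <<'E'
from h import *
np.set_printoptions(precision=4,suppress=True)
t=lambda u,v:(250+(u+.5)/3.4-.5,120+(v+.5)/3.4-.5)
s=lambda u,v:(235+(u+.5)/3.7-.5,140+(v+.5)/3.7-.5)
for k,a,b in(("L",(160,323),(327,102)),("M",(307,295),(237,178)),("R",(453,278),(136,256))):
    print(k,atz('top',t(*a),.235),atz('scene',s(*b),.235))
C=[atz('top',t(*p),z) for p,z in(((50,105),.072),((450,32),.072),((516,332),.072),((105,412),.072))]
for p in C:print(p)
y=(C[0]-C[1]+C[3]-C[2]);print("yaw",np.arctan2(-y[0],y[1]),[np.linalg.norm(C[i]-C[(i+1)%4]) for i in range(4)])
for k,p in(("brown",(180,508)),("pink",(415,490))):print(k,atz('top',t(*p),.165))
for k,p in(("cap",(47,494)),("cap",(297,504))):print(k,atz('top',t(*p),.018))
print(atz('scene',s(75,375),.072),atz('scene',s(295,560),.072),atz('scene',s(555,298),.072))
E
```

```text
L [0.5254 0.0587 0.235 ] [0.5276 0.0593 0.235 ]
M [ 0.5493 -0.065   0.235 ] [ 0.5499 -0.063   0.235 ]
R [ 0.5638 -0.1883  0.235 ] [ 0.5667 -0.1876  0.235 ]
[0.7598 0.1713 0.072 ]
[ 0.8322 -0.2124  0.072 ]
[ 0.5408 -0.2678  0.072 ]
[0.4658 0.1154 0.072 ]
yaw 0.18982275325888337 [np.float64(0.3905348672756423), np.float64(0.2966020599918775), np.float64(0.39043398620966585), np.float64(0.29923931182843827)]
brown [0.3738 0.043  0.165 ]
pink [ 0.3894 -0.1607  0.165 ]
cap [0.3927 0.1734 0.018 ]
cap [ 0.3834 -0.0644  0.018 ]
[ 0.5501 -0.2641  0.072 ] [ 0.8345 -0.2055  0.072 ] [0.7618 0.1711 0.072 ]
```

Call:
drive_tool(
  increments="0.009 -0.0245 0 0.046;0.009 -0.0245 0 0.046;0.009 -0.0245 0 0.046;0.009 -0.0245 0 0.046;0.009 -0.0245 0 0.046;0.009 -0.0245 0 0.046;0.009 -0.0245 0 0.046;0.009 -0.0245 0 0.046;0.009 -0.0245 0 0.046;0.009 -0.0245 0 0.046;0.009 -0.0245 0 0.046;0.009 -0.0245 0 0.046",
  grip=0,
)

```text
t: 1.1
eef_pos: [0.3451, 0.3366, 0.2531]
tool_rot: [-0.0, -0.098, 0.995, -0.0]
contact_force: [-0.1, 0.1, 0.0]
gripper_width: -0.001
```

Call:
drive_tool(
  increments="0.009 -0.0245 0 0;0.009 -0.0245 0 0;0.009 -0.0245 0 0;0.009 -0.0245 0 0;0.009 -0.0245 0 0;0.009 -0.0245 0 0;0.009 -0.0245 0 0;0.009 -0.0245 0 0;0.009 -0.0245 0 0;0.009 -0.0245 0 0;0.009 -0.0245 0 0;0.009 -0.0245 0 0",
)

```text
t: 2.1
eef_pos: [0.453, 0.0427, 0.2532]
tool_rot: [-0.0, -0.096, 0.995, 0.0]
contact_force: [0.2, 0.0, 0.1]
gripper_width: -0.001
```

Call:
drive_tool(
  increments="0 0 0 0;0 0 0 0;0 0 0 0",
)

```text
t: 2.35
eef_pos: [0.4527, 0.0445, 0.2531]
tool_rot: [-0.0, -0.096, 0.995, 0.0]
contact_force: [1.0, 0.3, 0.2]
gripper_width: 0.001
```

Call:
drive_tool(
  increments="0 0 -0.0115 0;0 0 -0.0115 0;0 0 -0.0115 0;0 0 -0.0115 0;0 0 0 0;0 0 0 0",
)

```text
t: 2.85
eef_pos: [0.4524, 0.045, 0.207]
tool_rot: [-0.001, -0.097, 0.995, -0.0]
contact_force: [0.3, -0.1, 0.4]
gripper_width: 0.001
```

Run:
```python
from h import *
import cv2
o=bot.get_obs();print(o['eef_pos'],o['contact_force'])
a=bot.read_camera('scene')[140:300,235:395,::-1]
b=bot.read_camera('top')[120:280,250:410,::-1]
cv2.imwrite('pics/p1.png',cv2.resize(np.hstack([a,b]),None,fx=2.5,fy=2.5,interpolation=cv2.INTER_CUBIC))
```

```text
[0.45237642 0.04496147 0.20699938] [ 0.25250699 -0.0614867   0.44686446]
```

View pics/p1.png

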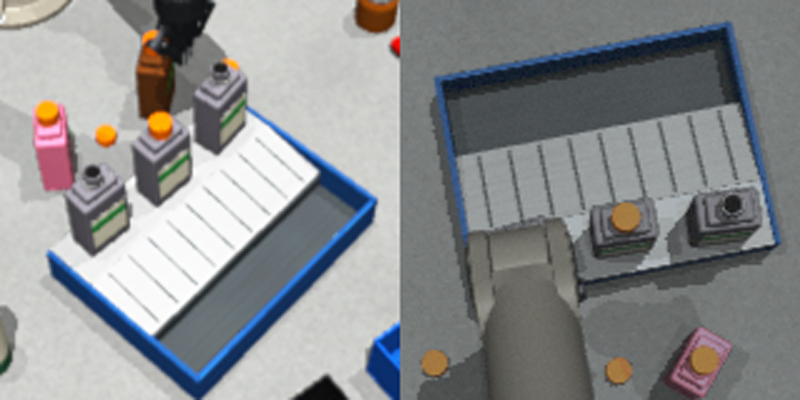

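The tool stands behind the left empty (at (215,90) in the scene half). The brown bottle is below and behind it, untouched. I'll push slowly.

Call:
drive_tool(
  increments="0.006 0.0012 0 0;0.006 0.0012 0 0;0.006 0.0012 0 0;0.006 0.0012 0 0;0.006 0.0012 0 0;0.006 0.0012 0 0;0.006 0.0012 0 0;0.006 0.0012 0 0;0.006 0.0012 0 0",
)

```text
t: 3.7
eef_pos: [0.5076, 0.0549, 0.2072]
tool_rot: [-0.0, -0.096, 0.995, -0.0]
contact_force: [-0.1, -0.2, 0.1]
gripper_width: 0.001
```

```bash
cat > look.py <<'E'
from h import *
import cv2,sys
o=bot.get_obs();print(o['t'],o['eef_pos'],o['contact_force'])
a=bot.read_camera('scene')[140:300,235:395,::-1]
b=bot.read_camera('top')[120:280,250:410,::-1]
cv2.imwrite(sys.argv[1],cv2.resize(np.hstack([a,b]),None,fx=2.5,fy=2.5,interpolation=cv2.INTER_CUBIC))
E
python3 look.py pics/p2.png
```

```text
3.7 [0.50760243 0.05493954 0.20721562] [-0.08785516 -0.1825508   0.06332836]
```

View pics/p2.png

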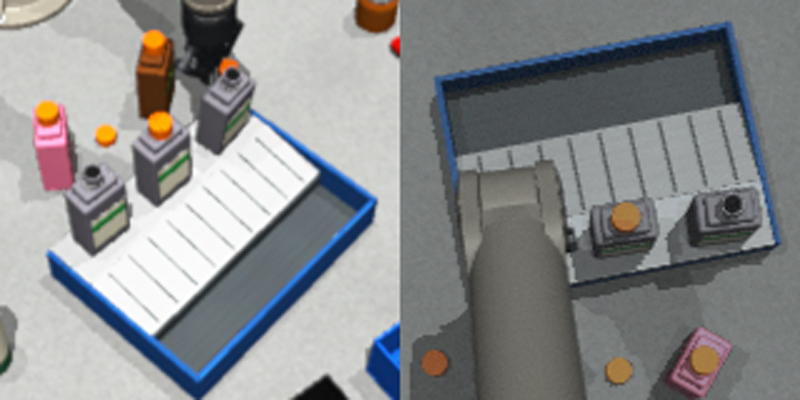

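The bottle is tilting cleanly; its mouth has moved to (232,74) in the scene half. I'll continue.

Call:
drive_tool(
  increments="0.006 0.0012 0 0;0.006 0.0012 0 0;0.006 0.0012 0 0;0.006 0.0012 0 0;0 0 0 0;0 0 0 0",
)

```text
t: 4.3
eef_pos: [0.5313, 0.0597, 0.2072]
tool_rot: [-0.0, -0.096, 0.995, -0.0]
contact_force: [-0.2, 0.6, 0.1]
gripper_width: 0.002
```

```bash
python3 look.py pics/p3.png
```

```text
4.3 [0.5313165  0.05968142 0.20721236] [-0.23008621  0.58409615  0.12380783]
```

View pics/p3.png

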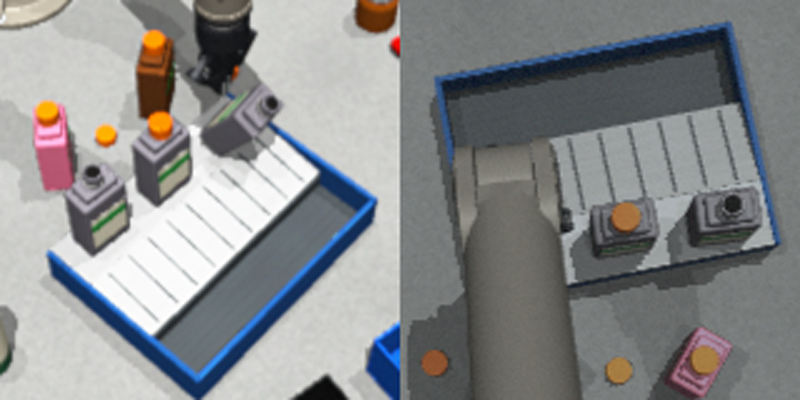

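It's falling by itself. I'll back off and let it settle.

Call:
drive_tool(
  increments="0 0 0 0;0 0 0 0;-0.01 -0.002 0 0;-0.02 -0.005 0 0;-0.02 -0.01 0.01 0;-0.02 -0.02 0.02 0;0 -0.025 0.02 0;0 -0.025 0 0;0 -0.025 0 0;0 -0.025 0 0;0 -0.025 0 0;0 -0.025 0 0",
)

```text
t: 5.4
eef_pos: [0.4599, -0.1284, 0.2574]
tool_rot: [0.0, -0.096, 0.995, 0.0]
contact_force: [0.3, -0.2, -0.1]
gripper_width: -0.005
```

```bash
python3 look.py pics/p4.png
```

```text
5.4 [ 0.45989249 -0.12844105  0.25737644] [ 0.27214589 -0.21242387 -0.08363901]
```

View pics/p4.png

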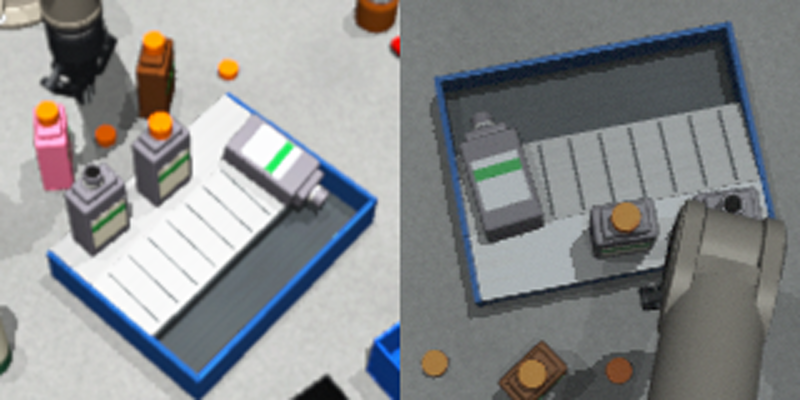

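The left empty lies with its mouth over the gutter. Now the right one.

Call:
drive_tool(
  increments="0.004 -0.0185 0 0;0.004 -0.0185 0 0;0.012 -0.0185 0 0;0.012 -0.018 0 0;0 0 -0.0125 0;0 0 -0.0125 0;0 0 -0.0125 0;0 0 -0.0125 0;0 0 0 0;0 0 0 0",
)

```text
t: 6.33
eef_pos: [0.4924, -0.2, 0.207]
tool_rot: [-0.001, -0.097, 0.995, 0.0]
contact_force: [0.7, 0.5, -0.0]
gripper_width: 0.0
```

```bash
python3 look.py pics/p5.png
```

```text
6.3333 [ 0.49236238 -0.19998241  0.20699015] [ 0.70282906  0.48406262 -0.02501522]
```

View pics/p5.png

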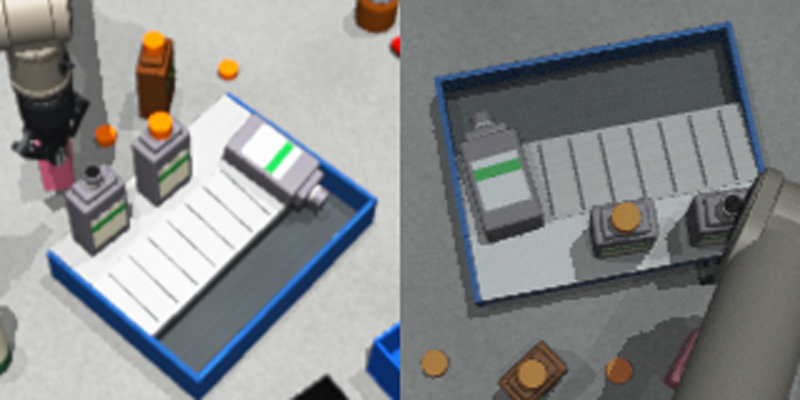

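The tool is behind the right empty, and the pink bottle is clear below it.

Call:
drive_tool(
  increments="0.006 0.0011 0 0;0.006 0.0011 0 0;0.006 0.0011 0 0;0.006 0.0011 0 0;0.006 0.0011 0 0;0.006 0.0011 0 0;0.006 0.0011 0 0;0.006 0.0011 0 0;0.006 0.0011 0 0",
)

```text
t: 7.18
eef_pos: [0.5476, -0.1908, 0.2072]
tool_rot: [-0.0, -0.096, 0.995, 0.0]
contact_force: [0.3, 0.6, 0.1]
gripper_width: 0.002
```

```bash
python3 look.py pics/p6.png
```

```text
7.1833 [ 0.54763593 -0.19082763  0.20721167] [0.28973999 0.55540469 0.11413169]
```

View pics/p6.png

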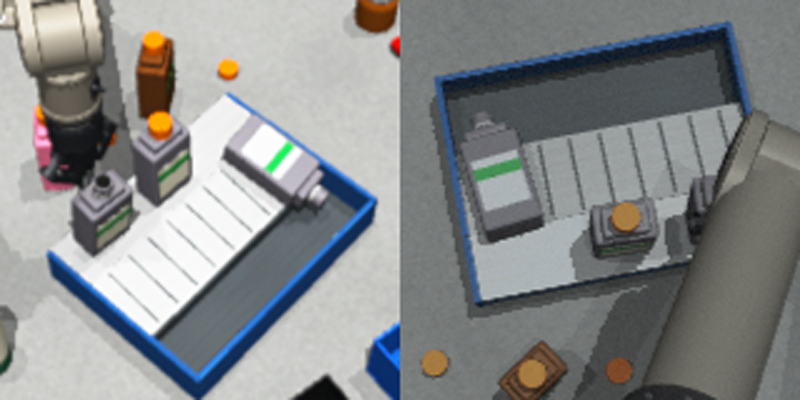

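It's tipping cleanly, with the mouth at (105,183).

Call:
drive_tool(
  increments="0.006 0.0011 0 0;0.006 0.0011 0 0;0.006 0.0011 0 0;0.006 0.0011 0 0;0 0 0 0;0 0 0 0;0 0 0 0;0 0 0 0",
)

```text
t: 7.95
eef_pos: [0.5707, -0.1868, 0.2073]
tool_rot: [-0.0, -0.096, 0.995, 0.0]
contact_force: [0.0, 0.7, 0.7]
gripper_width: -0.002
```

```bash
python3 look.py pics/p7.png
```

```text
7.95 [ 0.57067722 -0.18676672  0.20726791] [0.03507534 0.7277885  0.74453325]
```

View pics/p7.png

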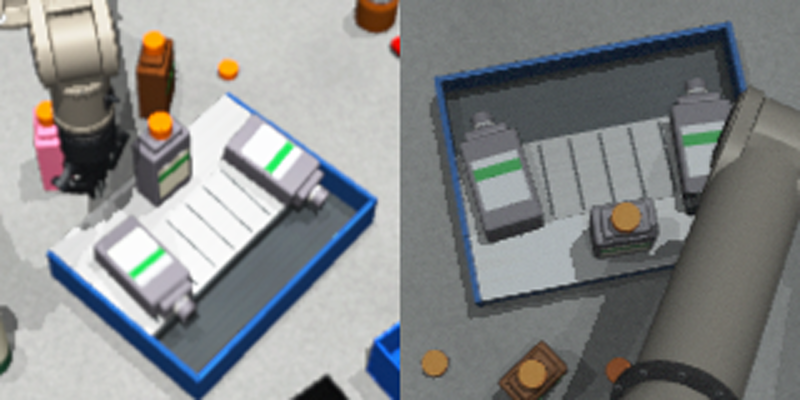

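It's down. I'll retreat upward and back, away from the full bottle, then check the positions.

Call:
drive_tool(
  increments="-0.01 -0.002 0 0;-0.02 -0.004 0 0;-0.02 -0.004 0.01 0;-0.02 -0.004 0.025 0;-0.02 -0.015 0.03 0;-0.01 -0.03 0.03 0;0 -0.03 0.01 0;0 -0.03 0 0;0 -0.03 0 0;0 -0.03 0 0;0 0 0 0;0 0 0 0",
)

```text
t: 9.05
eef_pos: [0.4697, -0.3661, 0.3108]
tool_rot: [-0.0, -0.094, 0.996, -0.0]
contact_force: [0.4, 0.1, 0.2]
gripper_width: -0.004
```

Run:
```python
from h import *
import cv2
o=bot.get_obs();print(o['t'],o['eef_pos'],o['contact_force'])
a=bot.read_camera('top')[:,:,::-1];cv2.imwrite('pics/topf.png',a)
cv2.imwrite('pics/topfz.png',cv2.resize(a[120:295,250:410],None,fx=3.4,fy=3.4,interpolation=cv2.INTER_CUBIC))
cv2.imwrite('pics/scf.png',bot.read_camera('scene')[:,:,::-1])
```

```text
9.05 [ 0.46967943 -0.36605123  0.31080084] [0.38636616 0.08318635 0.2130505 ]
```

View pics/topfz.png

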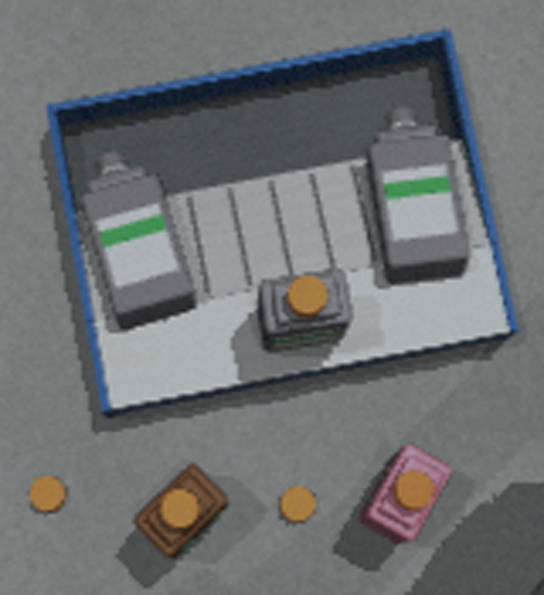

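View pics/scf.png

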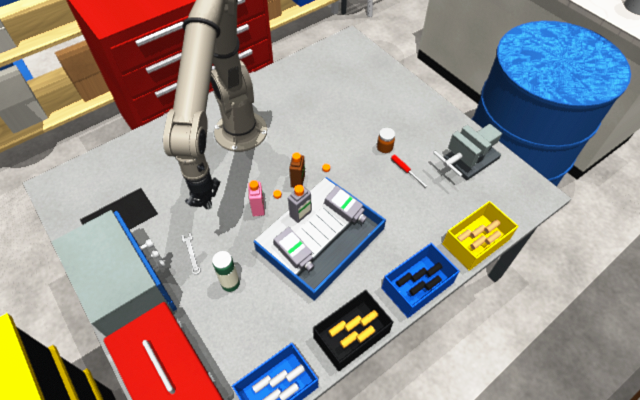

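Run:
```python
from h import *
t=lambda u,v:(250+(u+.5)/3.4-.5,120+(v+.5)/3.4-.5)
C=np.array([[.7598,.1713],[.8322,-.2124],[.5408,-.2678],[.4658,.1154]])
a=.189;ex=np.array([np.cos(a),np.sin(a)]);ey=np.array([-ex[1],ex[0]])
c=C.mean(0);print("x half extents",(C-c)@ex,(C-c)@ey)
# rack x centre: walls span about -58..242 -> 92; bottles row initially at 0
for k,p,m0 in(("L",(107,157),(.5265,.059)),("R",(402,112),(.565,-.188))):
    m=atz('top',t(*p),.066)[:2];print(k,m,"rack xy",(m-c)@ex+.092,(m-c)@ey,"start x",(np.array(m0)-c)@ex+.092, "shift", (m-np.array(m0))@ex)
```

```text
x half extents [ 0.14946035  0.14848277 -0.14813653 -0.14980659] [ 0.19506853 -0.19540105 -0.19506722  0.19539974]
L [0.71019725 0.11669003] rack xy 0.18248095093695482 0.15075022661786788 start x -0.008783748035257485 shift 0.1912646989722123
R [ 0.75442506 -0.16554004] rack xy 0.17289669118904344 -0.13476344162895992 start x -0.017374901550053723 shift 0.1902715927390972
```

The mouths are at rack x of about 0.18 and y of about +0.15 and -0.135, inside the gutter window. The full bottle's cap is still at crop pixel (307,295), as at the start, and the caps and lookalikes haven't moved. Handing in.

Run:
```python
from station import bot
print(bot.get_obs()['joint_vel']);print(bot.hand_in())
```

```text
[-0.01675106 -0.00448392 -0.0096056   0.00074367 -0.00074142  0.00062484
  0.00145855]
the job is handed in; nothing more can be done
None
```

I pushed both open bottles over with shut fingers, about 115 mm above the ledge, and handed the job in at about 9 s. No verdict came back.

- **Empty bottles:** in the last pictures both lie neck-down on the deck. Their mouths are at about x = 0.18 m, y = +0.15 m (left) and x = 0.17 m, y = -0.13 m (right) in the rack frame, both inside the gutter window. I took the mouth height as 66 mm for this. I did not measure tilt separately; they look flat on the 12-degree deck.
- **Full bottle and bench:** the full bottle's cap is at the same top-view pixel as at the start. The loose caps and the brown and pink bottles also look unmoved, and the spray can, jar, wrench and screwdriver look in place in the scene view.
- **Robot:** it was clear of everything at the end. The wrist forces I read after each move were all about 1 N or less.
- **Disagreement:** placing the rack by its corners puts the bottles' starting row at x = -9 to -17 mm instead of about 0. The mouth x values could therefore be 10–20 mm too low, which still leaves them inside the window.

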